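Set the sliding stop of a length gauge and butt the tube against it

ROBOT

A 6-joint arm with a two-finger parallel gripper is mounted at the origin on the work surface; the furniture and walls round the work are solid. World frame = base frame: x ahead of the robot, y to its left, z up, the work surface at z = 0. Lengths are in m, angles in rad, forces in N, time in s.
With the tool pointing down it reaches from about 0.35 to 0.85 m from the base axis. Payload 8.1 kg.
Tool frame: the origin (TCP) lies midway between the tips of the shut fingers; the grasp point (between the pads) lies 19 mm behind it (robot.grip_point_offset is the distance from the TCP to the grasp point, in m); z points along the fingers, y is the line along which they close (so a half turn about z gives the same grasp; the last joint's range is limited). The gripper opens to 93 mm and grips with 3 to 60 N. Pads are 15 mm wide; open, the fingers measure 128 mm over their backs; the gripper's body (75 mm by 188 mm) begins 65 mm behind the grasp point.
Start: joints at [1.059, 0.13, 1.488, -0, 1.523, -0.085], TCP at [0.248, 0.546, 0.196] pointing down, gripper open.
Joint ranges: [-2.96, 2.96], [-0.89, 2.26], [0.02, 2.5], [-1.34, 4.48], [0, 2.73], [-2.66, 2.66]. Speed limits (rad/s): [2.39, 2.39, 2.79, 3.14, 3.14, 3.14].

INTERFACE

Orientations are given as a rotation vector (axis times angle).
In Python, from plant import robot, read_camera, job gives the robot as it stands.
- The arm moves only by the shell command python3 -m inch 'ROWS' [FORCE]. ROWS is JSON, one flat list of numbers, 5 for each row, row after row: the shift along the world's x, y, z in mm, then the turn about the world's z in degrees, then the opening in per cent of the stroke, from 0 (shut) to 100 (fully open). In form: [dx, dy, dz, yaw, hand, dx, dy, dz, yaw, hand, ...]. A call has 1 to 10 rows; each row is the pose to reach, as a shift and turn from the pose commanded when the call began; what a row does not reach only later rows make up. A row lasts 1/12 s, in which the tool goes at most 41.7 mm and 7.16 degrees, less where a joint would pass 70% of its speed; a pose out of reach is approached as far as the arm can. A call with a gripper value outside its range is refused whole. The fingers move at their own pace and stop on an object; FORCE is the grip in N (left out, the last holds). Time passes only in rows, so rows that repeat a pose let the fingers close. It gives the time, the measured TCP pose, the force, the opening and the grip force at its end, in the units of the state.
- robot.read_state(): the state, without advancing time (a new reading comes with each control period).
- read_camera(name): name is "side" or "top"; returns a dict with "image" (420x560x3 uint8, blue, green, red), "K" (3x3 intrinsics, pixels), "extrinsics" (4x4, takes a point from world to camera coordinates). Camera axes: x right, y down, z forward; pixel columns grow to the right and rows downward; lengths in m; the calibration is good to about 2 mm. A picture is of the moment at which its call begins. There is no depth.
- job.close_job(): hands the job in; it is judged then, once.
The state is a dict: "t": time; "q": joint angles; "dq": joint speeds; "joint_torque": joint torques, N m; "tool_pos": TCP position; "orientation": TCP orientation; "force": force on the tool from outside, world axes, zero at the start; "wrist_torque": the same for the moment, N m; "opening": finger opening in m; "gripper_force": force on a finger pad.
Only numpy, scipy, OpenCV 4.12 (cv2) and the standard library are available. Lean on these libraries where they do the work, as an engineer would, in place of code of your own. Each camera call takes 0.05 s, during which the arm holds its last target. There are 200 camera calls.

TASK

Set up the tube in the length gauge, pressing and pushing with the fingertips only and gripping or lifting nothing: press down the thumb plate in the middle of the sliding stop to free its brake, keep it pressed while you push the stop along the rail, fully up against the clamped collar, and then let the plate come up so that the brake holds. After that push the tube along its trough until its end sits tight against the arm of the stop, and take the hand away. Never force the stop along the rail with its brake on, and leave the loose things round the gauge where they lie.

Things in the scene. Friction and masses are not known exactly. Their poses are not given: they have to be found in the camera images.
- gauge: Length gauge fixed to the table: grey base plate 126 (x) x 476 (y) x 8 mm carrying a trough on the robot's side and a rail with a sliding stop behind it, a plain scale between. Origin: centre of the plate's underside, on the table; own x away from the robot (trough to rail), own y along rail and trough, to the robot's left, z up; turned about the vertical by at most 0.2 rad.
- trough (a point): Middle of the trough's bed: x = -35, y = 0, z = 8 mm in the gauge's frame; axes as the gauge's. The shallow steel trough runs along y, 220 mm each way, 33 mm wide inside; its front lip ends 17 mm, its rear lip 18 mm above the table. The rail's centre line runs 60 mm behind it: rail 30 mm wide, top 40 mm above the table, end blocks 45 mm high.
- stop_carriage (a joint): Slide of the sliding stop, a dark steel carriage 48 (x) x 88 (y) mm astride the rail. Value in m, grows toward the collar (the gauge's -y, the robot's right); the carriage's middle lies at x = 0.025, y = 0.050 - value in the gauge's frame. Starts 66 to 178 mm short of the collar. Brake on: holds against about 20 N along the rail; plate pressed: 1 to 3 N move it.
- release_plate (a joint): Thumb plate of the brake, 36 (x) x 52 (y) mm, ribbed steel, in the carriage's middle: value in m, 0 up (brake on), 0.005 fully down. Sprung up: begins to move at 6 N, fully down on a hard stop at 9 N; from 2 mm down the brake is free; let go, it springs up and the brake holds.
- plate_top (a point): Middle of the thumb plate's top, 62.5 mm above the table when up; travels with the carriage; axes as the gauge's. A shoulder 46 mm wide (x), 15 mm thick (y), stands at each end, tops 74 mm above the table, inner faces 29 mm from this point along y; the gap is open to front and back. A fingertip in it presses the plate and pushes the shoulder on the collar's side.
- stud_tip (a point): Tip of the round steel stud, 10 mm in diameter, on the collar's side of the carriage, 50 mm from the carriage's middle and 46 mm above the table. It meets the collar.
- collar_face (a point): Middle of the collar's face toward the carriage, 46 mm above the table. Axes as the gauge's: the stop is home when stud_tip lies here (distance along the gauge's y is 0).
- stop_collar: Stop collar, a plain steel block 46 (x) x 24 (y) mm clamped round the rail, 55 mm high with a knurled thumbscrew on top to 70 mm; fixed, cannot be moved. Origin: below its middle, at table height; axes as the gauge's. Its face lies 12 mm from the origin toward the carriage.
- stop_face (a point): Middle of the contact face of the stop arm, a steel plate 27 (x) x 8 (y) mm hanging in the trough from the carriage, 10 to 47 mm above the table. The face looks along the gauge's +y and lies 4 mm from the carriage's middle (54 mm from the stud's tip); axes as the gauge's; travels with the carriage.
- tube: Loose square steel tube offcut, 29 x 120 x 29 mm, 3 mm walls, open ends, 0.14 to 0.23 kg, lying in the trough on the far side of the stop arm from the collar. Origin: centre of its underside; own y along its length as the gauge's y. Its top is 37 mm above the table, 19 mm above the lips, so a fingertip 22 mm above the table can push its end over the lips. Slides with 1 to 3 N.
- tube_end (a point): Middle of the tube's end toward the stop arm, at half its height.
- tube_tail (a point): Middle of the tube's other end, the one to push on, at half its height; 22 mm above the table.
- nut: Loose hex nut, 19 mm across flats, 10 mm high, on the table on the robot's side of the gauge. Leave alone. Origin: centre of its underside.
- bolt: Loose hex bolt, 54 mm long, 20 mm high, on the table on the robot's side of the gauge. Leave alone. Origin: centre of its underside.
- flat_tab: Loose flat bar tab with two holes, 32 x 75 x 10 mm, on the table on the robot's side of the gauge. Leave alone. Origin: centre of its underside.
- short_tube: Loose shorter square tube offcut, 29 x 85 x 29 mm, on the table behind the gauge, not in the trough. Leave alone. Origin: centre of its underside.
- tape: Loose tape measure, 40 x 82 x 70 mm, standing on the table behind the gauge. Leave alone. Origin: centre of its underside.
There are look-alikes about, which are no part of the job. Leave any orange look-alike of the tube alone.

How it is judged:
By the outcome, as a careful person would: the job done as asked, in the order asked, and still so for the second after the job is handed in, with the robot touching nothing.
It also fails if it takes over 51 s, if anything falls off the work surface, if the arm or the gripper's body presses on something with over 40 N, if the wrist force passes 120 N, or if a joint passes its speed limit or range.

## Working session

There is one attempt and no reset: what is moved stays moved. The work goes in short steps, Python scripts to look and compute and a shell command to move; the robot and the scene stay as the last step left them, time stands still between calls to the robot, and variables do not carry over. Pictures are saved under pics/ and viewed, at most 10 in all, crops included, and the job is handed in when it is done.

```bash
mkdir -p pics; cat > h.py <<'E'
import numpy as np, cv2
from plant import robot, read_camera, job
def snap(n,f):
    c=read_camera(n); cv2.imwrite(f,c["image"]); return c
def ray(c,u,v,z):
    K=np.array(c["K"]);E=np.array(c["extrinsics"]);R=E[:3,:3];t=E[:3,3]
    o=-R.T@t; d=R.T@np.linalg.inv(K)@np.array([u,v,1.]); return o+d*(z-o[2])/d[2]
def proj(c,P):
    K=np.array(c["K"]);E=np.array(c["extrinsics"]);p=K@(E[:3,:3]@np.array(P)+E[:3,3]); return p[:2]/p[2]
E
python3 - <<'E'
from h import *
import pickle
d={}
for n in("top","side"):
    c=snap(n,f"pics/{n}0.png"); d[n]=c; print(n,np.round(c["K"],1).tolist(),np.round(c["extrinsics"],3).tolist())
pickle.dump(d,open("c0.pkl","wb"))
s=robot.read_state();print(s["t"],s["tool_pos"],s["orientation"],s["opening"])
E
```

```text
top [[469.7, 0.0, 282.2], [0.0, 469.7, 204.8], [0.0, 0.0, 1.0]] [[-0.051, -0.999, -0.007, -0.055], [-0.976, 0.052, -0.214, 0.522], [0.214, -0.004, -0.977, 0.952], [0.0, 0.0, 0.0, 1.0]]
side [[450.4, 0.0, 285.3], [0.0, 450.4, 207.6], [0.0, 0.0, 1.0]] [[0.997, 0.079, 0.01, -0.523], [0.057, -0.615, -0.787, -0.044], [-0.056, 0.785, -0.617, 1.015], [0.0, 0.0, 0.0, 1.0]]
0.1 [0.24811152 0.54572804 0.19460081] [-6.65260576e-01 -3.06989125e+00  2.39048470e-03] 0.09276398451045054
```

View pics/top0.png

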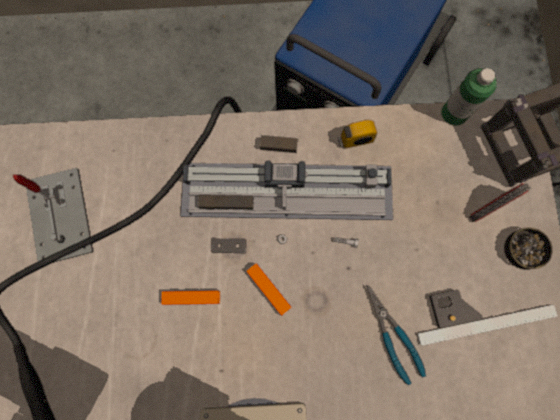

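View pics/side0.png

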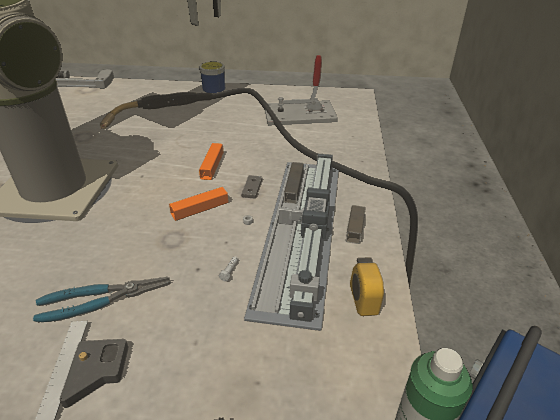

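Both pictures show the gauge: in the top view it spans about (180..392, 163..218), with the carriage at (285,173), the collar near (372,177) and the tube at (197..253, 202). An enlarged crop gives finer pixel positions.

```bash
python3 - <<'E'
import cv2
a=cv2.imread("pics/top0.png")[150:230,170:405]
cv2.imwrite("pics/crop0.png",cv2.resize(a,None,fx=3.4,fy=3.4,interpolation=cv2.INTER_CUBIC))
E
```

```text
(no output)
```

View pics/crop0.png

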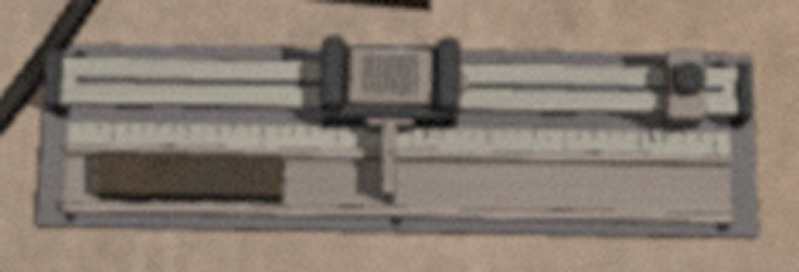

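The crop shows (crop px) base front corners at (36,226) and (757,236), thumb plate centre at (390,74), collar top at (687,80) and tube from x=88 to 284 at y≈177.

Gauge at (0.560, -0.094), yaw -0.067; fit residuals are below 0.5 px and the side view agrees. The carriage middle is at gauge y≈+4 mm and the collar face at ≈-172 mm, so travel is ≈125 mm. I'll move above the thumb plate with the fingers shut and their closing line across the rail.

```bash
python3 -m inch '[336,-651,-40,-69.5,0,336,-651,-40,-69.5,0,336,-651,-40,-69.5,0,336,-651,-40,-69.5,0,336,-651,-40,-69.5,0,336,-651,-40,-69.5,0,336,-651,-40,-69.5,0,336,-651,-40,-69.5,0,336,-651,-40,-69.5,0,336,-651,-40,-69.5,0]'
```

```text
t: 0.93
tool_pos: [0.4394, 0.1745, 0.1725]
orientation: [-2.304, -2.136, 0.0]
force: [1.0, 0.6, 0.7]
opening: 0.0308
gripper_force: 0.0
```

```bash
python3 -m inch '[145,-280,-60,0,0,145,-280,-60,0,0,145,-280,-60,0,0,145,-280,-60,0,0,145,-280,-60,0,0,145,-280,-60,0,0,145,-280,-60,0,0,145,-280,-60,0,0,145,-280,-60,0,0,145,-280,-60,0,0]'
python3 - <<'E'
from h import *
s=robot.read_state();print(s["tool_pos"],s["force"],s["opening"])
a=snap("top","pics/t1.png")["image"][130:230,170:405]
b=snap("side","pics/s1.png")["image"][140:340,220:390]
cv2.imwrite("pics/v1.png",np.vstack([cv2.resize(a,(600,255),interpolation=2),cv2.resize(np.hstack([b,np.zeros((200,204-170,3),np.uint8)]),(345,338),interpolation=2) if 0 else cv2.copyMakeBorder(cv2.resize(b,(289,340),interpolation=2),0,0,0,311,0)]))
E
```

```text
t: 1.77
tool_pos: [0.5836, -0.1049, 0.1114]
orientation: [-2.298, -2.139, 0.002]
force: [0.2, -0.3, 0.6]
opening: 0.0003
gripper_force: 0.0
[ 0.58356827 -0.10487884  0.11137074] [ 0.21538923 -0.28130882  0.55571334] 0.0002898288752108256
```

View pics/v1.png

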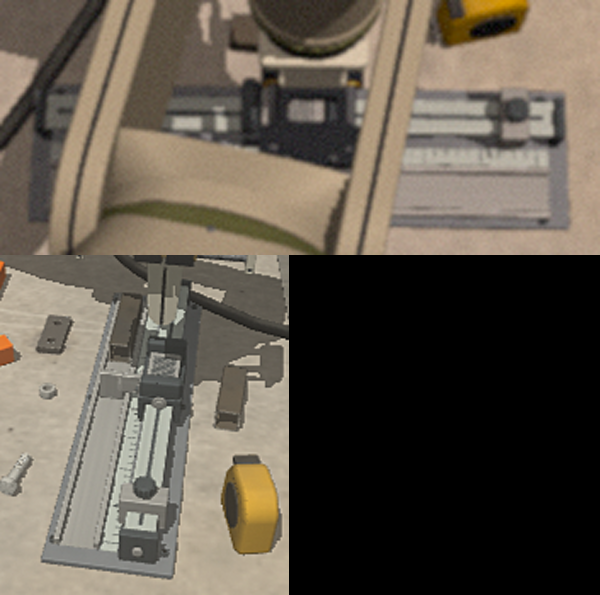

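The side view shows the fingertips above the thumb plate, centred across the rail (crop px 165,325 above the plate at 165,365). Now descending.

```bash
python3 -m inch '[1,0,-30,0,0,1,0,-44,0,0,1,0,-46,0,0,1,0,-48,0,0,1,0,-49,0,0,1,0,-50,0,0,1,0,-51,0,0,1,0,-52,0,0,1,0,-52,0,0]'
```

```text
t: 2.62
tool_pos: [0.5855, -0.1035, 0.0612]
orientation: [2.296, 2.143, 0.001]
force: [-0.2, -0.9, -0.8]
opening: 0.0005
gripper_force: 0.0
```

```bash
python3 -m inch '[0,0,0,0,0,0,0,-1,0,0,0,0,-2,0,0,0,0,-2,0,0]'; python3 -m inch '[0,0,-1,0,0,0,0,-2,0,0,0,0,-2,0,0]'
```

```text
t: 2.95
tool_pos: [0.585, -0.1035, 0.0585]
orientation: [-2.297, -2.143, 0.0]
force: [-0.5, 0.7, -0.9]
opening: 0.0004
gripper_force: 0.0
t: 3.2
tool_pos: [0.585, -0.1035, 0.0565]
orientation: [-2.296, -2.143, 0.0]
force: [0.3, 1.3, 0.4]
opening: 0.0003
gripper_force: 0.0
```

```bash
python3 -m inch '[0,0,-1,0,0,0,0,-2,0,0,0,0,-2,0,0]'; python3 - <<'E'
from h import *
c=snap("side","pics/s2.png");b=c["image"][150:250,260:380]
cv2.imwrite("pics/v2.png",cv2.resize(b,(720,600),interpolation=2))
p=robot.read_state();print(p["tool_pos"],p["force"],(proj(c,p["tool_pos"])-[260,150])*6)
E
```

```text
t: 3.45
tool_pos: [0.585, -0.1035, 0.0545]
orientation: [-2.296, -2.143, 0.0]
force: [-0.2, -0.0, 0.1]
opening: 0.0006
gripper_force: 0.0
[ 0.58504977 -0.10346557  0.05463015] [ 0.84883076  0.33897214 -0.18467809] [316.90556498 376.45416272]
```

View pics/v2.png

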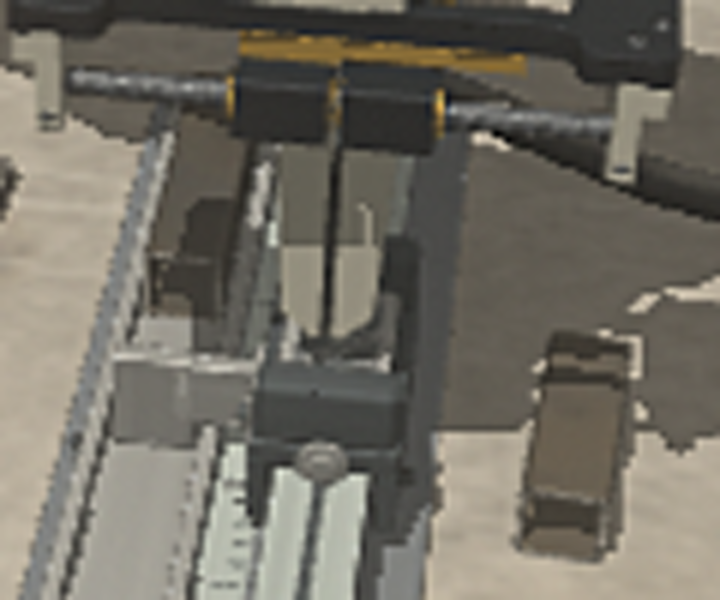

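```bash
python3 - <<'E'
from h import *
import pickle
c=pickle.load(open("c0.pkl","rb"))["side"]
print(proj(c,[.5836,-.1049,.1114]))
a=cv2.imread("pics/s1.png")[150:240,280:350];b=cv2.imread("pics/s2.png")[150:240,280:350]
cv2.imwrite("pics/v3.png",np.hstack([cv2.resize(x,(400,514),interpolation=0) for x in(a,b)]))
E
```

```text
[313.47687822 189.19168017]
```

View pics/v3.png

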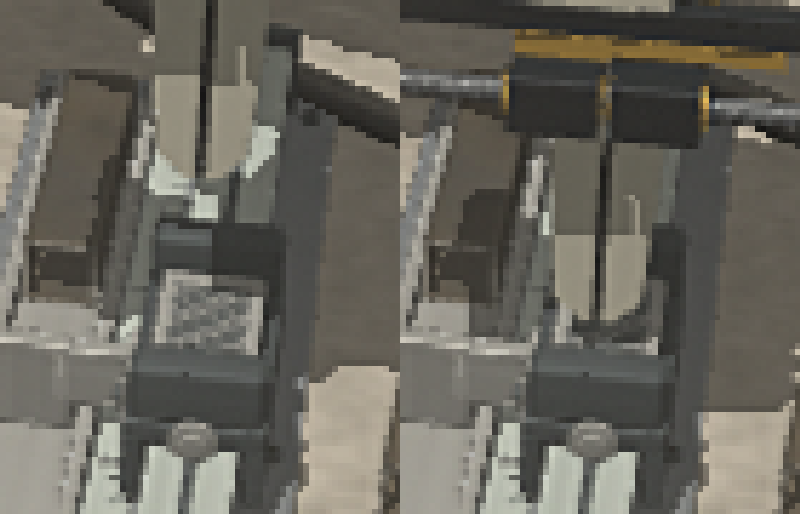

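The fingertips show about 7 px higher than the reported TCP in both frames, while the plate matches its prediction. So the tips are really about 15–20 mm higher, which explains the missing contact. I'll feel down in small steps.

```bash
python3 -m inch '[0,0,-2,0,0,0,0,-4,0,0,0,0,-5,0,0,0,0,-6,0,0,0,0,-6,0,0]'; python3 -m inch '[0,0,-1,0,0,0,0,-2,0,0,0,0,-2,0,0]';python3 -c "
from plant import *
print(robot.grip_point_offset)"
```

```text
t: 3.92
tool_pos: [0.5849, -0.1035, 0.0484]
orientation: [-2.296, -2.143, 0.0]
force: [-1.0, 0.1, -0.3]
opening: 0.0004
gripper_force: 0.0
t: 4.17
tool_pos: [0.5851, -0.1035, 0.0466]
orientation: [-2.297, -2.143, 0.0]
force: [-0.7, -0.3, 0.9]
opening: 0.0001
gripper_force: 0.0
0.0188
```

```bash
python3 -m inch '[0,0,-1,0,0,0,0,-2,0,0,0,0,-2,0,0]'; python3 -m inch '[0,0,-1,0,0,0,0,-2,0,0,0,0,-2,0,0]'; python3 -m inch '[0,0,-1,0,0,0,0,-1,0,0]'
```

```text
t: 4.42
tool_pos: [0.585, -0.1035, 0.0446]
orientation: [-2.297, -2.143, 0.0]
force: [-0.2, 0.1, -0.1]
opening: 0.0001
gripper_force: 0.0
t: 4.67
tool_pos: [0.585, -0.1035, 0.0426]
orientation: [-2.297, -2.143, 0.0]
force: [0.4, 0.1, 0.0]
opening: 0.0004
gripper_force: 0.0
t: 4.83
tool_pos: [0.5851, -0.1035, 0.0416]
orientation: [-2.297, -2.143, 0.0]
force: [-0.4, -0.2, -0.2]
opening: 0.0005
gripper_force: 0.0
```

```bash
python3 -m inch '[0,0,-1,0,0,0,0,-1,0,0]'; python3 -m inch '[0,0,-1,0,0,0,0,-1,0,0]'; python3 - <<'E'
from h import *
a=snap("side","pics/s3.png")["image"][150:240,280:350];b=snap("top","pics/t3.png")["image"][130:220,230:335]
cv2.imwrite("pics/v4.png",np.hstack([cv2.resize(a,(350,450),interpolation=0),cv2.resize(b,(440,450*440//525),interpolation=0) if 0 else cv2.resize(b,(445,450),interpolation=0)]))
print(robot.read_state()["force"])
E
```

```text
t: 5.0
tool_pos: [0.5851, -0.1035, 0.0406]
orientation: [-2.297, -2.143, 0.0]
force: [0.7, -1.1, 0.5]
opening: 0.0007
gripper_force: 0.0
t: 5.17
tool_pos: [0.5853, -0.1035, 0.0398]
orientation: [2.297, 2.143, 0.0]
force: [0.5, -0.5, 0.5]
opening: 0.0005
gripper_force: 0.3
[0.5296388  0.0039801  0.33044227]
```

View pics/v4.png

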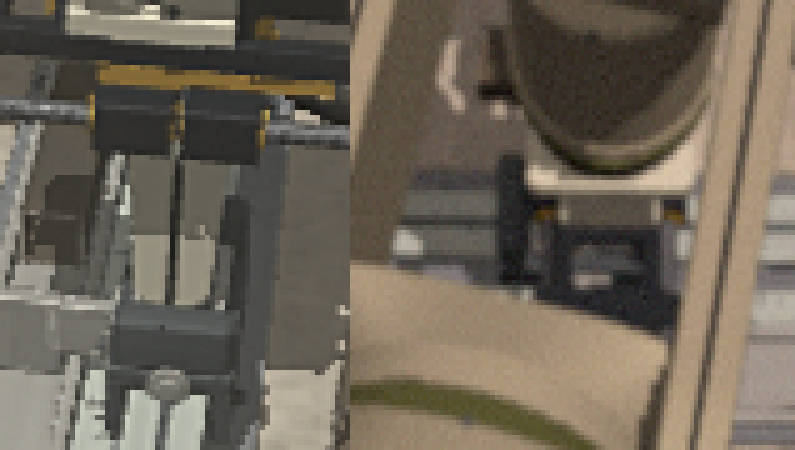

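The tips have now dropped behind the near shoulder (bottom at about crop row 305), close to plate height with no contact yet. I'll keep feeling down.

```bash
python3 -m inch '[0,0,-1,0,0,0,0,-1,0,0]';  python3 -m inch '[0,0,-1,0,0,0,0,-1,0,0]'; python3 -m inch '[0,0,-1,0,0,0,0,-1,0,0]'; python3 -m inch '[0,0,-1,0,0,0,0,-1,0,0]'
```

```text
t: 5.43
tool_pos: [0.5853, -0.1035, 0.0391]
orientation: [2.296, 2.143, 0.0]
force: [-0.6, 0.8, 3.7]
opening: 0.0007
gripper_force: 1.8
t: 5.6
tool_pos: [0.5854, -0.1036, 0.0382]
orientation: [2.296, 2.143, 0.0]
force: [-3.6, 0.9, 6.0]
opening: 0.0005
gripper_force: 2.9
t: 5.77
tool_pos: [0.5854, -0.1036, 0.0373]
orientation: [2.297, 2.143, 0.0]
force: [-2.4, 0.4, 6.1]
opening: 0.0004
gripper_force: 3.1
t: 5.93
tool_pos: [0.5853, -0.1036, 0.0363]
orientation: [2.296, 2.143, 0.0]
force: [-1.8, 0.4, 6.8]
opening: 0.0004
gripper_force: 3.4
```

Contact: the plate begins to move at 6 N with reported z≈38.5, so the reported z reads about 24 mm low. Pressing it fully down.

```bash
python3 -m inch '[0,0,-1,0,0,0,0,-2,0,0,0,0,-2,0,0]';  python3 -m inch '[0,0,-1,0,0,0,0,-1,0,0]'; python3 -m inch '[0,0,-1,0,0,0,0,-1,0,0]'
```

```text
t: 6.18
tool_pos: [0.5854, -0.1036, 0.0346]
orientation: [2.296, 2.143, 0.0]
force: [-3.7, 0.8, 7.8]
opening: 0.0007
gripper_force: 3.9
t: 6.35
tool_pos: [0.5854, -0.1036, 0.0346]
orientation: [2.296, 2.143, 0.0]
force: [-7.4, 1.6, 14.5]
opening: 0.0006
gripper_force: 7.3
t: 6.52
tool_pos: [0.5855, -0.1038, 0.0344]
orientation: [2.296, 2.143, 0.0]
force: [-9.9, 2.1, 20.9]
opening: 0.0006
gripper_force: 10.6
```

```bash
python3 -m inch '[0,-3,0.5,0,0,0,-6,0.5,0,0,-1,-10,0.5,0,0,-1,-14,0.5,0,0,-1.3,-20,0.5,0,0,-1.7,-26,0.5,0,0,-2,-32,0.5,0,0,-2.5,-38,0.5,0,0,-3,-44,0.5,0,0,-3.3,-50,0.5,0,0]'; python3 -m inch '[-0.5,-6,0,0,0,-0.8,-12,0,0,0,-1.2,-18,0,0,0,-1.6,-24,0,0,0,-2,-30,0,0,0,-2.4,-36,0,0,0,-2.8,-42,0,0,0,-3.2,-48,0,0,0,-3.4,-50,0,0,0]'
```

```text
t: 7.35
tool_pos: [0.582, -0.154, 0.0345]
orientation: [2.296, 2.143, -0.0]
force: [-9.1, 1.8, 19.1]
opening: 0.0006
gripper_force: 9.3
t: 8.1
tool_pos: [0.5784, -0.2049, 0.0345]
orientation: [2.297, 2.142, -0.001]
force: [-9.4, 1.9, 17.7]
opening: 0.0003
gripper_force: 9.1
```

```bash
python3 -m inch '[-0.2,-4,0,0,0,-0.5,-8,0,0,0,-0.8,-12,0,0,0,-1,-15,0,0,0,-1,-15,0,0,0]'; python3 -m inch '[-0.2,-3,0,0,0,-0.4,-6,0,0,0,-0.4,-6,0,0,0]'; python3 -m inch '[-0.2,-3,0,0,0,-0.2,-3,0,0,0]'; python3 - <<'E'
from h import *
a=snap("side","pics/s4.png")["image"][190:340,230:370]
cv2.imwrite("pics/v5.png",cv2.resize(a,(560,600),interpolation=2))
E
```

```text
t: 8.52
tool_pos: [0.5774, -0.2199, 0.0345]
orientation: [2.296, 2.142, -0.002]
force: [-9.3, -0.1, 18.2]
opening: 0.0006
gripper_force: 8.8
t: 8.77
tool_pos: [0.577, -0.2258, 0.0345]
orientation: [2.296, 2.142, -0.001]
force: [-9.0, 0.2, 17.4]
opening: 0.0005
gripper_force: 8.9
t: 8.93
tool_pos: [0.5768, -0.2287, 0.0345]
orientation: [2.296, 2.142, -0.001]
force: [-9.9, 0.4, 17.8]
opening: 0.0003
gripper_force: 8.9
```

View pics/v5.png

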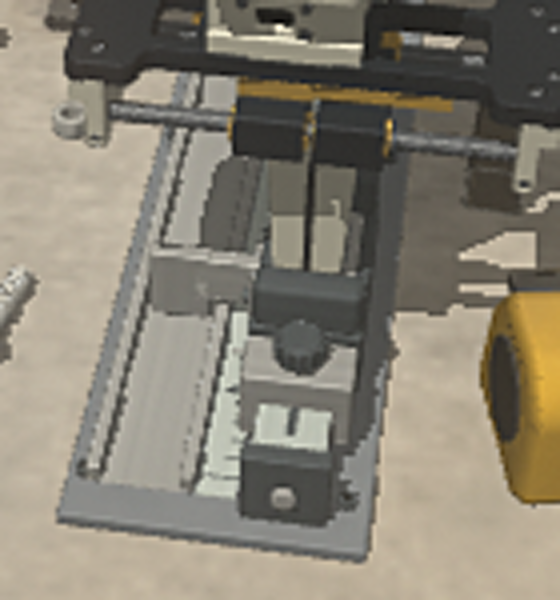

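The carriage has followed and its stud is nearly at the collar (crop ≈ (300,320)). Small steps until the push force builds.

```bash
python3 -m inch '[-0.2,-3,0,0,0,-0.2,-3,0,0,0]'; python3 -m inch '[-0.2,-3,0,0,0,-0.2,-3,0,0,0]'; python3 -m inch '[-0.2,-3,0,0,0,-0.2,-3,0,0,0]'; python3 -m inch '[-0.2,-2,0,0,0,-0.2,-2,0,0,0]'
```

```text
t: 9.15
tool_pos: [0.5767, -0.2309, 0.0345]
orientation: [2.297, 2.143, -0.0]
force: [-9.2, 3.6, 17.4]
opening: 0.0003
gripper_force: 9.0
t: 9.32
tool_pos: [0.5769, -0.2319, 0.0345]
orientation: [-2.295, -2.143, -0.004]
force: [-7.4, 10.1, 19.7]
opening: 0.0004
gripper_force: 10.0
t: 9.48
tool_pos: [0.5774, -0.2346, 0.0345]
orientation: [-2.296, -2.144, -0.005]
force: [-4.4, 12.7, 18.3]
opening: 0.0003
gripper_force: 9.1
t: 9.65
tool_pos: [0.5776, -0.2365, 0.0345]
orientation: [-2.296, -2.144, -0.006]
force: [-3.1, 11.5, 16.8]
opening: 0.0006
gripper_force: 8.3
```

```bash
python3 -m inch '[-0.2,-3,0,0,0,-0.2,-3,0,0,0]'; python3 -m inch '[-0.1,-2,0,0,0,-0.1,-2,0,0,0]'; python3 -m inch '[-0.1,-1.5,0,0,0,-0.1,-1.5,0,0,0]'
```

```text
t: 9.82
tool_pos: [0.5776, -0.2381, 0.0345]
orientation: [-2.294, -2.144, -0.008]
force: [-1.8, 17.6, 17.9]
opening: 0.0004
gripper_force: 13.2
t: 9.98
tool_pos: [0.5776, -0.2382, 0.0345]
orientation: [-2.292, -2.143, -0.01]
force: [-3.0, 24.9, 20.9]
opening: 0.0007
gripper_force: 16.7
t: 10.15
tool_pos: [0.5776, -0.2382, 0.0345]
orientation: [-2.29, -2.142, -0.012]
force: [-2.6, 30.8, 23.6]
opening: 0.0007
gripper_force: 19.3
```

```bash
python3 -m inch '[0.2,2,0,0,0,0.2,4,0,0,0,0.2,4,0,0,0]'; python3 -m inch '[0,0,2,0,0,0,0,4,0,0,0,0,5,0,0,0,0,6,0,0]'
```

```text
t: 10.4
tool_pos: [0.5777, -0.2381, 0.0345]
orientation: [-2.295, -2.145, -0.006]
force: [-1.9, 14.4, 16.1]
opening: 0.0003
gripper_force: 10.8
t: 10.73
tool_pos: [0.5771, -0.238, 0.0379]
orientation: [-2.294, -2.144, -0.006]
force: [5.6, 9.6, -3.0]
opening: 0.0004
gripper_force: 8.2
```

The carriage is hard against the collar and the plate is up. Its home position matches the estimate, so xy is sound. Clearing upward, then going behind the tube tail.

```bash
python3 -m inch '[0,0,3,0,0,0.2,5,3,0,0,0.2,9,5,0,0,0.2,10,20,0,0,0.2,10,60,0,0,0.2,10,90,0,0,-37,364,90,0,0,-37,364,90,0,0,-37,364,90,0,0]';python3 -m inch '[-35,270,0,0,0,-35,270,0,0,0,-35,270,0,0,0,-35,270,0,0,0,-35,270,0,0,0,-35,270,0,0,0,-35,270,0,0,0,-35,270,0,0,0]'
```

```text
t: 11.48
tool_pos: [0.5632, -0.1063, 0.1294]
orientation: [2.298, 2.139, 0.002]
force: [0.9, 1.0, 0.4]
opening: 0.0005
gripper_force: 0.0
t: 12.15
tool_pos: [0.527, 0.1677, 0.1285]
orientation: [-2.292, -2.148, -0.002]
force: [0.5, 0.3, 0.3]
opening: 0.0007
gripper_force: 0.0
```

```bash
python3 -m inch '[13,-41,-40,0,0,13,-41,-40,0,0,13,-41,-40,0,0,13,-41,-40,0,0]'; python3 - <<'E'
from h import *
import m
c=snap("side","pics/s6.png");t=snap("top","pics/t6.png")
a=c["image"][130:330,230:370];b=t["image"][140:230,330:400]
cv2.imwrite("pics/v6.png",np.hstack([cv2.resize(a,(420,600),interpolation=2),cv2.resize(b,(370,476),interpolation=2) if 0 else cv2.copyMakeBorder(cv2.resize(b,(370,476),interpolation=2),0,124,0,0,0)]))
s=robot.read_state()["tool_pos"];print(s,proj(c,s+[0,0,.024]))
E
```

```text
t: 12.48
tool_pos: [0.5401, 0.1209, 0.0872]
orientation: [-2.299, -2.139, 0.004]
force: [0.6, 0.2, -0.4]
opening: 0.0002
gripper_force: 0.0
gauge [ 0.56006976 -0.09366367 -0.06732917] res [-0.5  0.3  0.3  0.4 -0.3 -0.3  0.4 -0.5]
plate [0.0291 0.0048]
shL [0.0214 0.0374]
shR [ 0.0223 -0.0312]
collar [ 0.03   -0.1854]
screw [ 0.0269 -0.182 ]
tubeR [-0.0353  0.0722]
tubeL [-0.0339  0.1988]
arm [-0.0235  0.0047]
plate [ 0.58533605 -0.09055651  0.0625    ] side px [313.36586843 205.42739164]
tail [0.53852399 0.10704064 0.022     ] side px [295.07056399 166.43990006]
[285.61390409 161.61703732]
[242.74119646 317.97482525]
[337.42380551 166.15862271]
[320.69188068 327.88256004]
[0.54136844 0.12210619 0.08903149] [297.70241575 128.65120012]
```

View pics/v6.png

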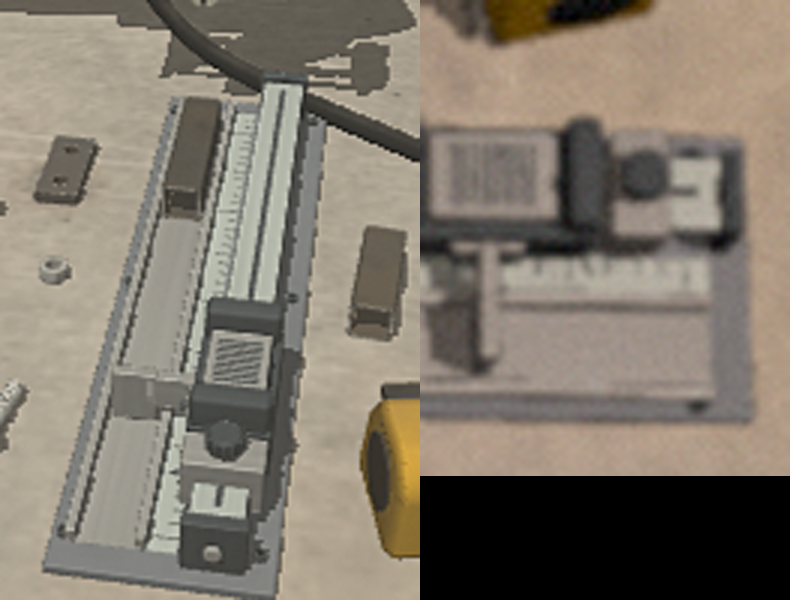

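The carriage is against the collar. The tube tail lies near the trough's end at side-crop (195,100), with free space behind it. Lowering behind the tail.

```bash
python3 -m inch '[0,3,-30,0,0,0,3,-60,0,0,0,3,-72,0,0,0,3,-80,0,0,0,3,-84,0,0,0,3,-87,0,0,0,3,-87,0,0]'; python3 -m inch '[-0.2,-3,0,0,0,-0.4,-6,0,0,0,-0.6,-9,0,0,0,-0.6,-9,0,0,0]'
```

```text
t: 13.17
tool_pos: [0.5418, 0.1255, 0.0022]
orientation: [2.296, 2.143, 0.002]
force: [0.0, 0.2, -0.4]
opening: 0.0008
gripper_force: 0.0
t: 13.5
tool_pos: [0.5409, 0.1157, 0.002]
orientation: [2.297, 2.142, 0.001]
force: [-0.2, -0.4, -0.9]
opening: 0.0003
gripper_force: 0.0
```

```bash
python3 -m inch '[-0.2,-3,-1,0,0,-0.4,-6,-2,0,0,-0.6,-9,-2,0,0,-0.8,-12,-2,0,0,-1,-16,-2,0,0,-1.4,-20,-2,0,0,-1.6,-25,-2,0,0,-2,-30,-2,0,0,-2.4,-35,-2,0,0,-2.7,-40,-2,0,0]'; python3 -m inch '[-0.4,-6,0,0,0,-0.8,-12,0,0,0,-1.2,-18,0,0,0,-1.6,-24,0,0,0,-2,-30,0,0,0,-2.4,-36,0,0,0,-2.8,-42,0,0,0,-3.2,-48,0,0,0,-3.6,-54,0,0,0,-4,-60,0,0,0]'
```

```text
t: 14.33
tool_pos: [0.5377, 0.0757, -0.0006]
orientation: [2.297, 2.143, 0.0]
force: [1.1, 3.0, 0.8]
opening: 0.0006
gripper_force: 1.0
t: 15.17
tool_pos: [0.5337, 0.0157, -0.0006]
orientation: [2.297, 2.143, 0.0]
force: [-0.1, 2.2, 2.2]
opening: 0.0004
gripper_force: 1.2
```

Pushing steadily at 2–3 N.

```bash
python3 -m inch '[-0.5,-7,0,0,0,-1,-14,0,0,0,-1.4,-21,0,0,0,-1.9,-28,0,0,0,-2.4,-35,0,0,0,-2.8,-42,0,0,0,-3.3,-49,0,0,0,-3.8,-56,0,0,0,-4.2,-63,0,0,0,-4.6,-68,0,0,0]'; python3 -m inch '[-0.2,-3,0,0,0,-0.4,-6,0,0,0,-0.6,-9,0,0,0,-0.8,-12,0,0,0,-1,-15,0,0,0,-1,-15,0,0,0]'; python3 -m inch '[-0.2,-3,0,0,0,-0.4,-6,0,0,0,-0.6,-8,0,0,0,-0.6,-8,0,0,0]'
```

```text
t: 16.0
tool_pos: [0.529, -0.0526, -0.0007]
orientation: [2.297, 2.143, -0.0]
force: [-0.1, 2.9, 3.3]
opening: 0.0009
gripper_force: 1.4
t: 16.5
tool_pos: [0.528, -0.0673, -0.0007]
orientation: [2.297, 2.143, -0.001]
force: [0.2, -0.9, -0.2]
opening: 0.0003
gripper_force: 0.0
t: 16.83
tool_pos: [0.5273, -0.0752, -0.0008]
orientation: [-2.297, -2.143, 0.001]
force: [-0.4, 0.1, -0.5]
opening: 0.0008
gripper_force: 0.0
```

```bash
python3 -m inch '[-0.2,-2,0,0,0,-0.3,-4,0,0,0,-0.3,-4,0,0,0]'; python3 -m inch '[-0.1,-2,0,0,0,-0.1,-2,0,0,0]'; python3 -m inch '[-0.1,-2,0,0,0,-0.1,-2,0,0,0]'
```

```text
t: 17.08
tool_pos: [0.527, -0.0791, -0.0008]
orientation: [-2.297, -2.143, 0.001]
force: [0.4, -0.5, 0.5]
opening: 0.0006
gripper_force: 0.0
t: 17.25
tool_pos: [0.527, -0.081, -0.0007]
orientation: [2.297, 2.143, -0.0]
force: [-0.7, 0.2, -0.3]
opening: 0.0002
gripper_force: 0.0
t: 17.42
tool_pos: [0.527, -0.0813, -0.0007]
orientation: [-2.295, -2.142, -0.003]
force: [-0.2, 7.8, 0.4]
opening: 0.0003
gripper_force: 3.9
```

Firm contact at gauge y≈10 mm, as predicted (9.5 mm): the tube is against the arm. One small press, then back away and up.

```bash
python3 -m inch '[0,-0.5,0,0,0,0,-0.5,0,0,0]'; python3 -m inch '[0,1,0,0,0,0.2,4,0,0,0,0.5,10,0,0,0,1,20,0,0,0,1.5,25,15,0,0,2,25,50,0,0,2,25,90,0,0,-30,65,120,0,0,-60,105,120,0,0,-70,145,120,0,0]'; python3 -m inch '[-10,40,0,0,0,-10,80,0,0,0,-10,120,0,0,0,-10,160,0,0,0,-10,200,0,0,0,-10,200,0,0,0,-10,200,0,0,0]'; python3 - <<'E'
from h import *
c=snap("side","pics/s7.png");t=snap("top","pics/t7.png")
a=c["image"][180:330,230:350];b=t["image"][140:230,275:400]
cv2.imwrite("pics/v7.png",np.hstack([cv2.resize(a,(400,500),interpolation=2),cv2.copyMakeBorder(cv2.resize(b,(400,288),interpolation=2),0,212,0,0,0)]))
E
```

```text
t: 17.58
tool_pos: [0.527, -0.0814, -0.0007]
orientation: [-2.295, -2.142, -0.003]
force: [0.3, 9.1, 1.3]
opening: 0.0003
gripper_force: 4.8
t: 18.42
tool_pos: [0.4658, 0.0415, 0.1208]
orientation: [2.297, 2.139, 0.004]
force: [-0.1, 1.4, -0.9]
opening: 0.0
gripper_force: 0.0
t: 19.0
tool_pos: [0.4547, 0.2435, 0.118]
orientation: [-2.292, -2.148, 0.001]
force: [-0.1, -0.4, -0.1]
opening: 0.0005
gripper_force: 0.0
```

View pics/v7.png

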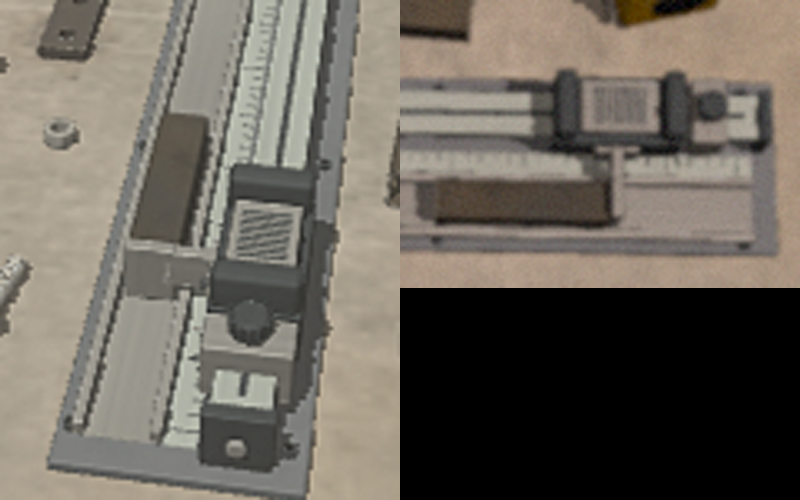

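The top view shows the tube end tight on the arm (crop (612,200)) and the carriage against the collar (crop (690,105)). The nut and tab have not moved and the hand is clear.

```bash
python3 -c "
from plant import job
print(job.close_job())"
```

```text
the job is handed in; nothing more can be done
None
```

Done and handed in at about 19 s of the 51 s allowed: the stop is up against the collar with its plate released, the tube sits tight against the stop arm, and the hand is clear.

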